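# Lid the coffee grinder and hold it on pulse

### The job

I have scraped out the coffee grinder and left the teaspoon lying across its mouth: lift the spoon off and lay it down flat on the worktop, clear of the grinder. Then set the lid into the grinder with its lugs in the two slots and twist it clockwise against the spring to the pulse mark, halfway to the lock, without going on into the lock click. The lid springs back if let go, so finish while still gripping it and holding it on pulse; leave the espresso cup and the bean jar standing where they are.

Things in the scene. Friction and masses are not known exactly. Their poses are not given: they have to be found in the camera images.
- grinder: cordless coffee grinder, fixed upright: black waisted body 103 mm across, steel collar at the top, rim 105 mm above the worktop. Origin: centre of its underside; z up along the axis. Mouth 76 mm wide with two slots at its +x and -x. Black marks on the rim at the slots, 40 deg clockwise of them seen from above (thick mark: pulse) and 80 deg clockwise (lock)
- mouth (a point): centre of the grinder's mouth, level with the rim, axes as the grinder's. The lip is 6 mm thick; each slot is 16 mm wide and reaches out to radius 45.5 mm; under the lip a groove runs clockwise from each slot, none the other way. Inside, a bowl 52 mm deep below the rim
- lid: loose black lid, 0.1 to 0.21 kg, right way up on the worktop, 56 mm high. Origin: centre of its underside; z up. Spigot 72 mm wide, 16 mm high, foot bevelled; above it a flange 92 mm wide, to 24 mm. Two lugs 10 mm wide, 2 to 8 mm above the underside, reach radius 43 mm at +x and -x. Seated, flange on the rim, its origin is 89 mm above the grinder's; 14 mm more if the lugs miss the slots
- lid_grip (a point): in the lid's grip bar, 45 mm above its underside, on its axis; axes as the lid's. The bar is 62 mm long along x (in line with the lugs), 26 mm wide along y, and stands from 24 to 56 mm above the underside. Half a turn of the lid makes no difference
- teaspoon: loose steel teaspoon, 132 long, at most 26 mm wide (the bowl), 9 mm high, 20 g, at the start lying across the grinder's rim. Origin: centre of its length and width, on its underside; x along its length, z up. Collides as the hull of its outline. A strip of worktop from its front edge (x = 0.40) to x = 0.50 is free, in front of grinder and lid
- pulse_ring (a joint): sprung ring in the groove, turned by the lid's lugs (rad, grows clockwise). 0 at rest; it moves once the lid has turned about 0.10 rad from the slots' middle; so lid on pulse (0.70 rad, 40 deg) reads about 0.60. Spring 0.06 N m at first, 0.21 N m on pulse. From about 0.85 (lid 54 deg) the lugs meet the click springs; the lock is at 1.3 (lid 80 deg)
- espresso_cup: striped espresso cup, 88 mm with the handle, 50 mm high, standing behind the work, leave alone. Origin: centre of its underside
- bean_jar: clip-top glass jar of beans, 71 mm wide, 104 mm high, leave alone. Origin: centre of its underside

How it is judged:
By the outcome, as a careful person would: the job done as asked, in the order asked, and still so for the second after the job is handed in, while the arm keeps its last pose, push and grip.
It also fails if it takes over 58 s, if anything falls off the work surface, if the arm or the gripper's body presses on something with over 40 N, if the wrist force passes 120 N, or if a joint passes its speed limit or range.

### The arm

A 6-joint arm with a two-finger parallel gripper is mounted at the origin on a cart in front of the work surface, level with it; the furniture and walls round the work are solid. World frame = base frame: x ahead of the robot, y to its left, z up, the work surface at z = 0. Lengths are in m, angles in rad, forces in N, time in s.
With the tool pointing down it reaches from about 0.25 to 0.775 m from the base axis. Payload 4 kg.
Tool frame: the origin (TCP) lies at the centre of the arm's flange, where the gripper is bolted on; the fingertips stand 199 mm ahead of it and the grasp point (between the pads) lies 180 mm ahead of it (robot.tcp_to_tips is the z of the fingertips in the tool frame, in m); z points along the fingers, y is the line along which they close (so a half turn about z gives the same grasp; the last joint's range is limited). The gripper opens to 94 mm and grips with 3 to 60 N. Pads are 16 mm wide; open, the fingers measure 119 mm over their backs; the gripper's body (75 mm by 177 mm) begins 78 mm behind the grasp point.
Start: joints at [-1.413, 0.087, 1.371, -0, 1.684, -0.103], TCP at [0.142, -0.531, 0.405] pointing down, gripper open.
Joint ranges: [-3.1, 3.1], [-0.76, 2.03], [0.27, 2.55], [-1.08, 4.22], [0.17, 2.65], [-2.57, 2.57]. Speed limits (rad/s): [2.79, 2.79, 3.14, 3.14, 3.14, 3.14].

### API

Orientations are given as [roll, pitch, yaw] about the fixed x, y, z axes, in that order (R = Rz(yaw) Ry(pitch) Rx(roll)).
In Python, from bench import robot gives the robot as it stands.
- The arm moves only by the tool play_rows, never from a script. Its arguments are lists of equal length, an entry for each row: "translation": the shift along the tool's x, y, z scaled (see below), a list of three; "twist": the turn, a rotation vector about the tool's x, y, z scaled (see below), a list of three; "gripper": the opening, from -1 (shut) to 1 (fully open). A call has 1 to 8 rows; each row shifts and turns the commanded pose from where the row before left it, along the tool's axes as they then stand; what a row does not reach is not made up. The controller multiplies each number of a shift by 0.04 m and each number of a turn by 0.1 rad. A row lasts 1/10 s, in which the tool goes at most 50 mm and 8.59 degrees, less where a joint would pass 70% of its speed; a pose out of reach is approached as far as the arm can. A call with a number of a shift or a turn outside -1 to 1 is refused whole. A call with a gripper value outside its range is refused whole. The fingers move at their own pace and stop on an object; the grip force is fixed at half the most. Time passes only in rows, so rows that do not move let the fingers close. It gives the time, the measured TCP pose, the force, the opening and the grip force at its end, in the units of the state.
- robot.get_obs(): the state, without advancing time (a new reading comes with each control period).
- robot.snapshot(name): name is "scene" or "side" or "wrist"; returns the picture (384x512x3 uint8, red, green, blue); there is no depth.
- robot.camera_model(name): a dict with "camera_matrix" (3x3 intrinsics, pixels), "k1" (the pictures are not rectified: a ray, as slopes to the right and down, at radius r is drawn at 1 + k1 r^2 times it, then the intrinsics apply), "rvec" (rotation vector, rad) and "tvec" (3), from world to camera coordinates, as OpenCV has them. Camera axes: x right, y down, z forward; pixel columns grow to the right and rows downward; lengths in m; the calibration is good to about 2 mm. A picture is of the moment at which its call begins: read the wrist's pose just before it. camera_model takes no time and is no camera call; for the wrist camera it gives the pose at the moment of the call.
- robot.close_job(): hands the job in; it is judged then, once.
Trained networks look in the newest picture that a camera, given by its name, has taken for a name from the list of things; names that differ only in an ending like _2 or _b are one class to them, and where a whole thing is asked for, a point or a joint stands for the part that bears it (a point fixed in the world has none). Each returns a list of dicts, best first, with "score" (0 to 1); they miss things now and then, are a little off and sometimes report something else, mostly with a low value. They report only what shows in the picture. A call takes as long as a camera call.
- robot.recognise(name, camera): "centre" ([x, y, z] in m, in world coordinates, good to about 4 mm: the middle of the surface that is visible of it).
- robot.spot_point(name, camera): "centre" ([x, y, z] in m, in world coordinates, good to about 4 mm: a listed point, or the origin of a listed thing).
The state is a dict: "time": time; "joint_positions": joint angles; "qvel": joint speeds; "joint_torque": joint torques, N m; "tool_pos": TCP position; "ee_rot": TCP orientation; "wrist_force": force on the tool from outside, world axes, zero at the start; "wrist_torque": the same for the moment, N m; "width": finger opening in m; "finger_force": force on a finger pad.
Only numpy, scipy, OpenCV 4.12 (cv2) and the standard library are available. Lean on these libraries where they do the work, as an engineer would, in place of code of your own. Each camera call takes 0.05 s, during which the arm holds its last target. There are 200 camera calls.

## Working session

There is one attempt and no reset: what is moved stays moved. The work goes in short steps, Python scripts to look and compute and a tool call to move; the robot and the scene stay as the last step left them, time stands still between calls to the robot, and variables do not carry over. Pictures are saved under pics/ and viewed, at most 10 in all, crops included, and the job is handed in when it is done.

Besides the shell and the picture viewer there is one more tool, called after "Emit:" as name(argument=value, ...), one argument or row to a line, values as JSON. play_rows: Moves the arm, as the interface text tells. Its arguments: {"type":"object","properties":{"translation":{"type":"array","items":{"type":"array","items":{"type":"number","minimum":-1,"maximum":1}}},"twist":{"type":"array","items":{"type":"array","items":{"type":"number","minimum":-1,"maximum":1}}},"gripper":{"type":"array","items":{"type":"number"}}},"required":["translation","twist","gripper"]}

```bash
ls; mkdir -p pics
cat > h.py <<'E'
import numpy as np, cv2
from scipy.spatial.transform import Rotation as R
from bench import robot
def snap(cam,fn):
    m=robot.camera_model(cam); im=robot.snapshot(cam)
    cv2.imwrite('pics/'+fn,im[:,:,::-1]); return im,m
def ray(m,u,v):
    K=np.array(m['camera_matrix']); x=(u-K[0,2])/K[0,0]; y=(v-K[1,2])/K[1,1]
    rd=np.hypot(x,y); r=rd
    for _ in range(20): r=rd/(1+m['k1']*r*r)
    s=r/rd if rd>0 else 1
    Rm=R.from_rotvec(np.ravel(m['rvec'])).as_matrix(); t=np.ravel(m['tvec'])
    return -Rm.T@t, Rm.T@np.array([x*s,y*s,1])
def px2w(m,u,v,z):
    o,d=ray(m,u,v); return o+d*(z-o[2])/d[2]
def proj(m,p):
    Rm=R.from_rotvec(np.ravel(m['rvec'])).as_matrix(); c=Rm@np.array(p)+np.ravel(m['tvec'])
    x,y=c[:2]/c[2]; f=1+m['k1']*(x*x+y*y); K=np.array(m['camera_matrix'])
    return np.array([K[0,0]*x*f+K[0,2],K[1,1]*y*f+K[1,2]])
E
python3 - <<'E'
from h import *
np.set_printoptions(precision=4,suppress=True)
print(robot.get_obs())
a,_=snap('scene','scene0.png')
for n in ['mouth','lid_grip','teaspoon','lid','grinder','espresso_cup','bean_jar']:
    print(n,[(np.array(d['centre']),round(d['score'],2)) for d in robot.spot_point(n,'scene')[:2]])
b,_=snap('side','side0.png')
for n in ['mouth','lid_grip','teaspoon','lid']:
    print(n,[(np.array(d['centre']),round(d['score'],2)) for d in robot.spot_point(n,'side')[:2]])
cv2.imwrite('pics/both.png',cv2.resize(np.hstack([a,b])[:,:,::-1],(800,300)))
E
```

```text
pics
{'time': 0.0, 'joint_positions': array([-1.4131,  0.0879,  1.3722,  0.    ,  1.6836, -0.1031]), 'qvel': array([-0.001 ,  0.0003,  0.0004, -0.001 , -0.001 ,  0.0005]), 'joint_torque': array([  0.0002, -34.0178, -30.2427,   0.0719,   0.0331,  -0.0002]), 'tool_pos': array([ 0.1418, -0.5313,  0.4035]), 'ee_rot': array([-3.1394, -0.0002,  0.2608]), 'wrist_force': array([ 0.0069, -0.477 ,  0.0807]), 'wrist_torque': array([0.0087, 0.0013, 0.0442]), 'finger_force': 0.0, 'width': 0.09394920682745239}
mouth [(array([0.6229, 0.1949, 0.1038]), 0.97)]
lid_grip []
teaspoon [(array([0.6322, 0.1973, 0.1042]), 0.71)]
lid [(array([ 0.5938, -0.0262,  0.001 ]), 0.69)]
grinder [(array([ 0.6239,  0.199 , -0.0038]), 0.86)]
espresso_cup [(array([0.7418, 0.0409, 0.0015]), 0.91)]
bean_jar [(array([ 0.7582, -0.0875,  0.0018]), 0.7), (array([0.7421, 0.041 , 0.001 ]), 0.66)]
mouth [(array([0.622 , 0.1942, 0.106 ]), 0.56)]
lid_grip [(array([ 0.5964, -0.0265,  0.042 ]), 0.84), (array([0.619 , 0.1966, 0.0005]), 0.58)]
teaspoon [(array([0.632 , 0.1979, 0.1048]), 0.66)]
lid [(array([ 0.5913, -0.0272,  0.0025]), 0.77)]
```

View pics/scene0.png

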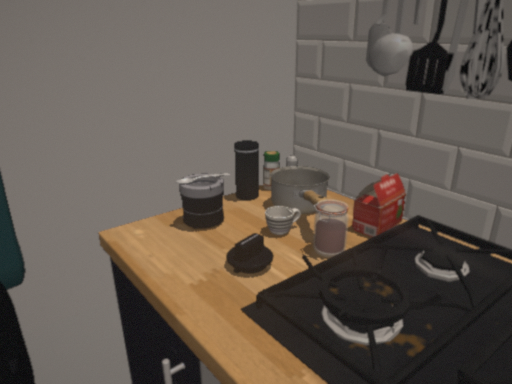

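View pics/side0.png

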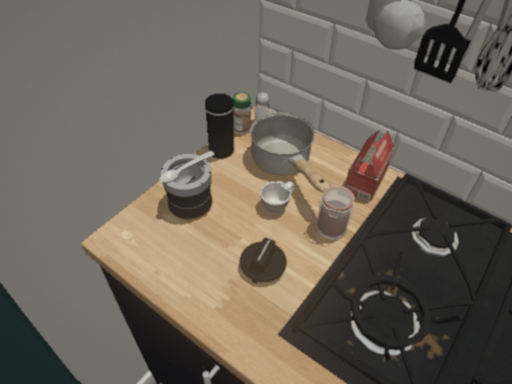

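The pictures show the grinder with the spoon across it: bowl near (166,175) and handle end near (213,153) in the side view. The lid is at (263,262), with its bar from about (258,265) to (270,242).

```bash
cat > mv.py <<'E'
from h import *
import sys
# usage: mv.py x y z yaw  -> total shift in tool frame units(rows of .04) and twist units
def need(x,y,z,yaw):
    o=robot.get_obs(); Rm=R.from_euler('xyz',o['ee_rot']); 
    d=Rm.inv().apply(np.array([x,y,z])-o['tool_pos'])/0.04
    w=(Rm.inv()*R.from_euler('xyz',[np.pi,0,yaw])).as_rotvec()/0.1
    print('shift units',d.round(3),'twist units',w.round(3),'t',o['time'],'pos',np.round(o['tool_pos'],4),'rot',np.round(o['ee_rot'],3))
if __name__=='__main__': need(*map(float,sys.argv[1:5]))
E
python3 - <<'E'
from h import *
ms,md=robot.camera_model('scene'),robot.camera_model('side')
for m,ps in ((ms,[(184,181),(228,176)]),(md,[(166,175),(213,153)])):
    a,b=[px2w(m,*p,0.109) for p in ps]; print(a.round(3),b.round(3),np.degrees(np.arctan2(*(b-a)[[1,0]])))
a,b=px2w(md,262,268,.056),px2w(md,270,241,.056);print('bar',a,b,np.degrees(np.arctan2(*(b-a)[[1,0]])))
m=robot.camera_model('wrist');o=robot.get_obs()
Rm=R.from_rotvec(np.ravel(m['rvec'])).as_matrix();T=R.from_euler('xyz',o['ee_rot']).as_matrix()
print('cam in tool',T.T@(-Rm.T@np.ravel(m['tvec'])-o['tool_pos']),'fwd',T.T@Rm.T[:,2],m['camera_matrix'])
E
python3 mv.py 0.58 0.13 0.40 0.5
```

```text
[0.586 0.204 0.109] [0.682 0.168 0.109] -20.295650223729368
[0.586 0.213 0.109] [0.694 0.181 0.109] -16.263862058560843
bar [ 0.55830545 -0.05057095  0.056     ] [ 0.61599892 -0.02662595  0.056     ] 22.540318994450722
cam in tool [ 0.07983141 -0.00091048  0.01935205] fwd [-2.70484728e-01  2.17399606e-04  9.62724241e-01] [[264.53336091   0.         254.47527916]
 [  0.         264.53336091 190.28687993]
 [  0.           0.           1.        ]]
shift units [ 14.848 -13.152   0.116] twist units [ 1.000e-03  0.000e+00 -2.392e+00] t 0.65 pos [ 0.1418 -0.5314  0.4047] rot [3.141 0.    0.261]
```

Emit:
play_rows(
  translation=[
    [0.9,-0.8,0],
    [0.9,-0.8,0],
    [0.9,-0.8,0],
    [0.9,-0.8,0],
    [0.9,-0.8,0],
    [0.9,-0.8,0],
    [0.9,-0.8,0],
    [0.9,-0.8,0],
  ],
  twist=[
    [0,0,0],
    [0,0,0],
    [0,0,0],
    [0,0,0],
    [0,0,0],
    [0,0,0],
    [0,0,0],
    [0,0,0],
  ],
  gripper=[1,1,1,1,1,1,1,1],
)

```text
time: 1.45
tool_pos: [0.3545, -0.2079, 0.4051]
ee_rot: [3.14, -0.001, 0.26]
wrist_force: [0.2, -0.5, -1.2]
width: 0.0942
finger_force: 0.0
```

Emit:
play_rows(
  translation=[
    [0.9,-0.8,0],
    [0.9,-0.8,0],
    [0.9,-0.8,0],
    [0.9,-0.8,0],
    [0.9,-0.8,0],
    [0.9,-0.8,0],
    [0.9,-0.8,0],
    [0.9,-0.8,0],
  ],
  twist=[
    [0,0,0],
    [0,0,0],
    [0,0,0],
    [0,0,0],
    [0,0,0],
    [0,0,0],
    [0,0,0],
    [0,0,0],
  ],
  gripper=[-0.2,-0.2,-0.2,-0.2,-0.2,-0.2,-0.2,-0.2],
)

```text
time: 2.25
tool_pos: [0.567, 0.1138, 0.4048]
ee_rot: [3.141, -0.0, 0.261]
wrist_force: [1.5, -1.6, 0.2]
width: 0.0379
finger_force: 0.0
```

Emit:
play_rows(
  translation=[
    [0.9,-0.8,0],
    [0.9,-0.8,0],
    [0,0,0],
    [0,0,0],
    [0,0,0],
    [0,0,0],
    [0,0,0],
    [0,0,0],
  ],
  twist=[
    [0,0,0],
    [0,0,0],
    [0,0,1],
    [0,0,1],
    [0,0,1],
    [0,0,1],
    [0,0,1],
    [0,0,0.7],
  ],
  gripper=[-0.2,-0.2,-0.2,-0.2,-0.2,-0.2,-0.2,-0.2],
)

```text
time: 3.05
tool_pos: [0.6195, 0.1923, 0.4045]
ee_rot: [3.141, 0.0, -0.312]
wrist_force: [0.3, 0.1, -0.3]
width: 0.0376
finger_force: 0.0
```

Run:
```python
from h import *
np.set_printoptions(precision=4,suppress=True)
o=robot.get_obs();print(o['tool_pos'],o['ee_rot'],o['width'],o['time'])
a,_=snap('wrist','w1.png')
for n in ['mouth','teaspoon','grinder']:
    print(n,[(np.array(d['centre']),round(d['score'],2)) for d in robot.spot_point(n,'wrist')[:2]])
cv2.imwrite('pics/w1b.png',cv2.resize(a[:,:,::-1],(800,600),interpolation=cv2.INTER_CUBIC))
```

```text
[0.6195 0.1923 0.4045] [ 3.1414  0.0001 -0.3125] 0.037550389422740936 3.05
mouth [(array([0.6226, 0.1938, 0.108 ]), 0.79)]
teaspoon [(array([0.6331, 0.2001, 0.0996]), 0.92)]
grinder [(array([ 0.6233,  0.1959, -0.0004]), 0.88)]
```

View pics/w1b.png

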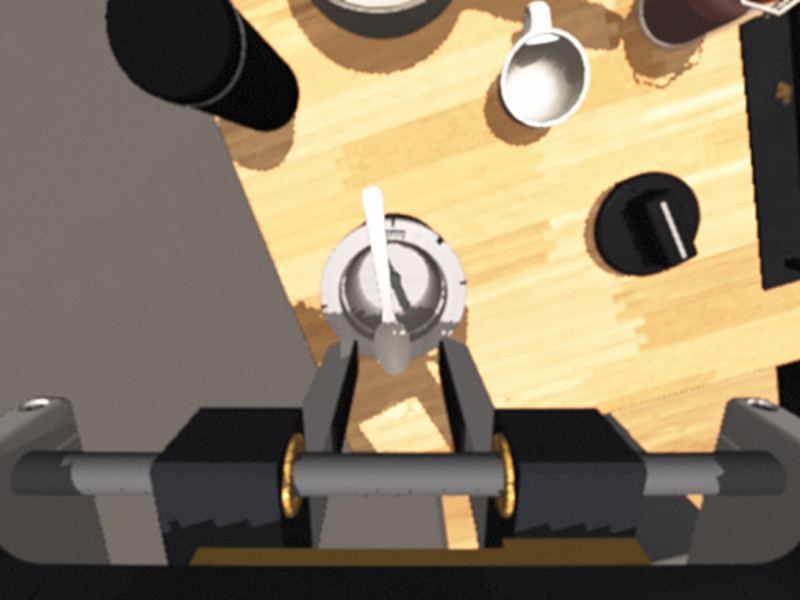

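The wrist picture shows the spoon from the handle end (371,187) to the bowl tip (395,372), with the mouth centred near (393,288), all in the 800x600 frame.

```bash
python3 - <<'E'
from h import *
m=robot.camera_model('wrist'); s=512/800
a,b=px2w(m,395*s,372*s,.108),px2w(m,371.5*s,186*s,.109)
print(a,b,(a+b)/2,np.linalg.norm(b-a),np.arctan2(*(b-a)[[1,0]]))
c=px2w(m,385.5*s,288*s,.109);print('shaft near mouth centre',c)
print(px2w(m,393*s,288*s,.105))
# edges of spoon across at mouth centre
E
python3 mv.py 0.623 0.199 0.293 -0.25; python3 mv.py 0.627 0.198 0.293 -0.25
```

```text
[0.56732591 0.2120687  0.108     ] [0.69755841 0.18637346 0.109     ] [0.63244216 0.19922108 0.1085    ] 0.13274693651118644 -0.19480078869394601
shaft near mouth centre [0.63018226 0.19885254 0.109     ]
[0.62765071 0.1942771  0.105     ]
shift units [ 0.035 -0.189  2.789] twist units [ 0.001  0.001 -0.577] t 3.25 pos [0.6194 0.1922 0.4046] rot [ 3.141  0.    -0.308]
shift units [ 0.137 -0.195  2.789] twist units [ 0.001  0.001 -0.577] t 3.25 pos [0.6194 0.1922 0.4046] rot [ 3.141  0.    -0.308]
```

Emit:
play_rows(
  translation=[
    [0.15,-0.25,0],
    [0,0,0],
    [0,0,0.7],
    [0,0,0.7],
    [0,0,0.6],
    [0,0,0.4],
    [0,0,0.3],
    [0,0,0.1],
  ],
  twist=[
    [0,0,-0.5],
    [0,0,-0.63],
    [0,0,0],
    [0,0,0],
    [0,0,0],
    [0,0,0],
    [0,0,0],
    [0,0,0],
  ],
  gripper=[-0.36,-0.36,-0.36,-0.36,-0.36,-0.36,-0.36,-0.36],
)

```text
time: 4.05
tool_pos: [0.628, 0.1998, 0.2913]
ee_rot: [3.141, 0.002, -0.196]
wrist_force: [-0.0, -0.3, 0.1]
width: 0.0298
finger_force: 0.0
```

Emit:
play_rows(
  translation=[
    [0,0,0],
    [0,0,0],
    [0,0,0],
    [0,0,0],
    [0,0,0],
    [0,0,-0.2],
    [0,0,-0.5],
    [0,0,-0.5],
  ],
  twist=[
    [0,0,0],
    [0,0,0],
    [0,0,0],
    [0,0,0],
    [0,0,0],
    [0,0,0],
    [0,0,0],
    [0,0,0],
  ],
  gripper=[-0.36,-1,-1,-1,-1,-1,-1,-1],
)

```text
time: 4.85
tool_pos: [0.6279, 0.1999, 0.3407]
ee_rot: [3.141, 0.002, -0.196]
wrist_force: [0.3, 0.6, -1.2]
width: 0.0192
finger_force: 29.9
```

Run:
```python
from h import *
np.set_printoptions(precision=4,suppress=True)
o=robot.get_obs();print(o)
a,_=snap('side','s2.png')
b,_=snap('wrist','w2.png')
c=np.hstack([cv2.resize(a[100:250,120:320],(400,300)),cv2.resize(b,(400,300))])
cv2.imwrite('pics/c2.png',c[:,:,::-1])
```

```text
{'time': 4.85, 'joint_positions': array([ 0.2222,  0.3494,  1.1848, -0.    ,  1.6095,  1.9892]), 'qvel': array([-0.    , -0.0896, -0.3103,  0.0017,  0.3734, -0.0002]), 'joint_torque': array([  0.0237, -43.943 , -28.8563,  -0.0154,  -0.3107,   0.0003]), 'tool_pos': array([0.6279, 0.1999, 0.3407]), 'ee_rot': array([ 3.1407,  0.0019, -0.1962]), 'wrist_force': array([ 0.2646,  0.6457, -1.1971]), 'wrist_torque': array([0.056 , 0.0045, 0.0019]), 'finger_force': 29.90163896717263, 'width': 0.019236269239995375}
```

View pics/c2.png

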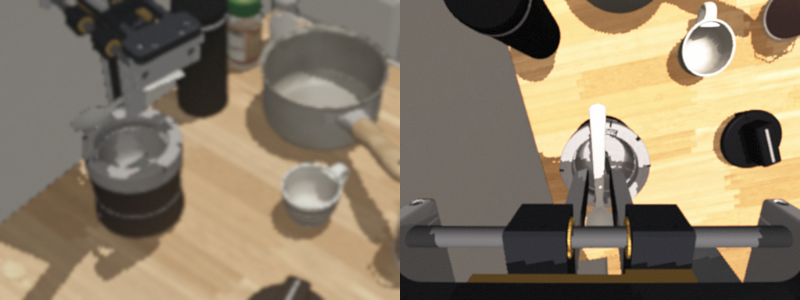

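Emit:
play_rows(
  translation=[
    [0,0,-0.3],
    [-0.5,0.44,0],
    [-0.84,0.72,0],
    [-0.84,0.72,0],
    [-0.84,0.72,0],
    [-0.84,0.72,0],
    [0,0,0],
    [0,0,0],
  ],
  twist=[
    [0,0,0],
    [0,0,0],
    [0,0,0],
    [0,0,0],
    [0,0,0],
    [0,0,0],
    [0,0,-1],
    [0,0,-1],
  ],
  gripper=[-1,-1,-1,-1,-1,-1,-1,-1],
)

```text
time: 5.75
tool_pos: [0.4492, 0.0991, 0.352]
ee_rot: [3.141, 0.001, 0.007]
wrist_force: [0.3, 0.3, -0.4]
width: 0.0193
finger_force: 29.9
```

Emit:
play_rows(
  translation=[
    [0,0,0],
    [0,0,0],
    [0,0,0],
    [0,0,0],
    [0,0,0],
    [0,0,0],
    [0,0,0],
    [0,0,0],
  ],
  twist=[
    [0,0,-1],
    [0,0,-1],
    [0,0,-1],
    [0,0,-1],
    [0,0,-1],
    [0,0,-1],
    [0,0,-1],
    [0,0,-1],
  ],
  gripper=[-1,-1,-1,-1,-1,-1,-1,-1],
)

```text
time: 6.55
tool_pos: [0.4505, 0.0997, 0.352]
ee_rot: [-3.14, 0.002, 0.808]
wrist_force: [-0.0, -0.5, -0.0]
width: 0.0195
finger_force: 29.9
```

Emit:
play_rows(
  translation=[
    [0,0,0.4],
    [0,0,0.5],
    [0,0,0.5],
    [0,0,0.5],
    [0,0,0.5],
    [0,0,0.3],
    [0,0,0],
    [0,0,0],
  ],
  twist=[
    [0,0,-1],
    [0,0,-1],
    [0,0,-1],
    [0,0,-1],
    [0,0,-1],
    [0,0,-1],
    [0,0,-0.5],
    [0,0,0],
  ],
  gripper=[-1,-1,-1,-1,-1,-1,-1,-1],
)

```text
time: 7.35
tool_pos: [0.4503, 0.0997, 0.2435]
ee_rot: [-3.139, 0.001, 1.454]
wrist_force: [-0.2, -0.2, -0.1]
width: 0.0195
finger_force: 29.9
```

Emit:
play_rows(
  translation=[
    [0,0,0.4],
    [0,0,0.4],
    [0,0,0.2],
    [0,0,0.07],
    [0,0,0],
    [0,0,0],
    [0,0,0],
    [0,0,0],
  ],
  twist=[
    [0,0,0],
    [0,0,0],
    [0,0,0],
    [0,0,0],
    [0,0,0],
    [0,0,0],
    [0,0,0],
    [0,0,0],
  ],
  gripper=[-1,-1,-1,-1,-1,-0.5,-0.45,-0.35],
)

```text
time: 8.15
tool_pos: [0.4511, 0.0998, 0.2026]
ee_rot: [3.14, -0.0, 1.454]
wrist_force: [0.4, 0.4, -0.9]
width: 0.0297
finger_force: 0.0
```

Emit:
play_rows(
  translation=[
    [0,0,0],
    [0,0,-0.3],
    [0,0,-0.8],
    [0,0,-1],
    [0,0,-1],
    [0,0,-1],
    [0,0,-0.6],
    [0,0,0],
  ],
  twist=[
    [0,0,0],
    [0,0,0],
    [0,0,0],
    [0,0,0],
    [0,0,0],
    [0,0,0],
    [0,0,0],
    [0,0,0],
  ],
  gripper=[-0.2,-0.2,-0.2,1,1,1,1,1],
)

```text
time: 8.95
tool_pos: [0.4512, 0.0998, 0.3956]
ee_rot: [3.131, -0.002, 1.454]
wrist_force: [0.8, 0.2, 0.4]
width: 0.0745
finger_force: 0.0
```

```bash
python3 - <<'E'
from h import *
np.set_printoptions(precision=4,suppress=True)
a,_=snap('side','s3.png')
print(robot.spot_point('teaspoon','side')[:1]); print(robot.spot_point('lid','side')[:1],robot.spot_point('lid_grip','side')[:1])
b,_=snap('wrist','w3.png')
print(robot.spot_point('teaspoon','wrist')[:1])
c=np.hstack([cv2.resize(a,(400,300)),cv2.resize(b,(400,300))])
t=cv2.resize(a[150:200,155:225],(400,286),interpolation=cv2.INTER_CUBIC)
c=np.vstack([c[:300],np.hstack([t,cv2.resize(a[235:290,225:302],(400,286),interpolation=cv2.INTER_CUBIC)])])
cv2.imwrite('pics/c3.png',c[:,:,::-1])
E
python3 mv.py 0.595 -0.028 0.36 0.39
```

```text
[{'centre': [0.4522, 0.1013, 0.0011], 'score': 0.9}]
[{'centre': [0.5931, -0.0262, 0.0044], 'score': 0.83}] [{'centre': [0.5952, -0.028, 0.0408], 'score': 0.88}]
[{'centre': [0.4495, 0.1005, -0.0005], 'score': 0.69}]
shift units [-2.749  3.963  0.684] twist units [-0.029  0.028 10.638] t 9.25 pos [0.4505 0.0997 0.3879] rot [-3.138e+00  1.000e-03  1.454e+00]
```

View pics/c3.png

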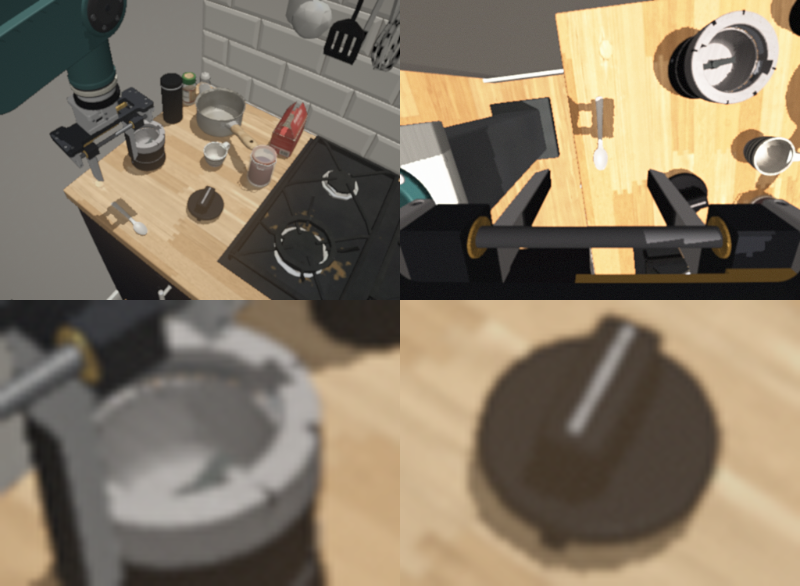

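The spoon now lies flat at about (0.451, 0.100). One grinder slot shows near (762,68) in the wrist half of the composite. Next I measure the slots and the lid bar from enlarged crops.

Run:
```python
from h import *
b=cv2.imread('pics/w3.png'); 
c=cv2.resize(b[5:140,335:490],None,fx=5,fy=4.4,interpolation=cv2.INTER_CUBIC)
c=np.clip(c.astype(float)*1.0,0,255); print(c.shape); cv2.imwrite('pics/c4.png',c[:594])
```

```text
(594, 775, 3)[ WARN:0@0.242] global loadsave.cpp:1063 imwrite_ Unsupported depth image for selected encoder is fallbacked to CV_8U.
```

View pics/c4.png

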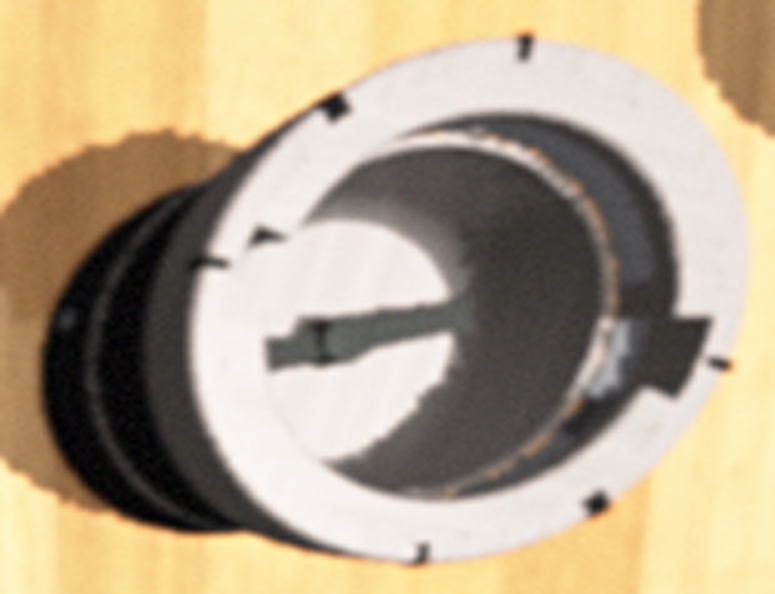

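Emit:
play_rows(
  translation=[
    [-0.69,0.99,0],
    [-0.69,0.99,0],
    [-0.69,0.99,0],
    [-0.69,0.99,0],
    [0,0,0],
    [0,0,0],
    [0,0,0],
    [0,0,0],
  ],
  twist=[
    [0,0,0],
    [0,0,0],
    [0,0,0],
    [0,0,0],
    [0,0,1],
    [0,0,1],
    [0,0,1],
    [0,0,1],
  ],
  gripper=[1,1,1,1,1,1,1,1],
)

```text
time: 10.05
tool_pos: [0.5954, -0.0286, 0.3877]
ee_rot: [-3.138, 0.001, 1.049]
wrist_force: [-0.4, 0.8, 0.4]
width: 0.0938
finger_force: 0.0
```

Emit:
play_rows(
  translation=[
    [0,0,0],
    [0,0,0],
    [0,0,0],
    [0,0,0],
    [0,0,0],
    [0,0,0],
    [0,0,0],
    [0,0,0],
  ],
  twist=[
    [0,0,1],
    [0,0,1],
    [0,0,1],
    [0,0,1],
    [0,0,1],
    [0,0,1],
    [0,0,0.6],
    [0,0,0],
  ],
  gripper=[1,1,1,1,1,1,1,1],
)

```text
time: 10.85
tool_pos: [0.5952, -0.0284, 0.3882]
ee_rot: [-3.14, 0.003, 0.394]
wrist_force: [-0.0, -1.0, -0.4]
width: 0.094
finger_force: 0.0
```

The crop shows the six rim marks: slots at (720,363) and (210,262), thick pulse marks at (597,503) and (335,106), lock marks at (420,553) and (525,45).

Run:
```python
from h import *
np.set_printoptions(precision=4,suppress=True)
o=robot.get_obs(); a,m=snap('wrist','w4.png')
print([ (d['centre'],d['score']) for n in('lid','lid_grip') for d in robot.spot_point(n,'wrist')[:1]])
Rm=R.from_rotvec(np.ravel(m['rvec'])).as_matrix();T=R.from_euler('xyz',o['ee_rot']).as_matrix()
cp=T.T@(-Rm.T@np.ravel(m['tvec'])-o['tool_pos']); Rc=Rm@T   # tool->cam
T2=R.from_euler('xyz',[-3.138,.001,1.454]).as_matrix(); p2=np.array([.4505,.0997,.3879])
R2=Rc@T2.T; c2=p2+T2@cp
m2=dict(m,rvec=R.from_matrix(R2).as_rotvec(),tvec=-R2@c2)
pts=np.array([(720,363),(597,503),(420,553),(210,262),(335,106),(525,45)])
P=np.array([px2w(m2,335+(x+.5)/5-.5,5+(y+.5)/4.4-.5,.105) for x,y in pts]);print(P[:,:2])
for i in range(3):
    d=P[i]-P[i+3]; print(np.degrees(np.arctan2(d[1],d[0])),np.linalg.norm(d),(P[i]+P[i+3])[:2]/2)
np.savez('g.npz',P=P)
c=cv2.resize(a[40:340,100:412],(624,600),interpolation=cv2.INTER_CUBIC);cv2.imwrite('pics/c5.png',c[:,:,::-1])
```

```text
[([0.5915, -0.0286, -0.0022], 0.81), ([0.5919, -0.0308, 0.0458], 0.69)]
[[0.6698 0.181 ]
 [0.6491 0.1543]
 [0.6154 0.1473]
 [0.5743 0.2116]
 [0.5963 0.2382]
 [0.6293 0.2455]]
-17.754935206772895 0.10028122544890937 [0.6221 0.1963]
-57.86093957423945 0.09912385059563611 [0.6227 0.1963]
-98.07361224118233 0.09916253094069227 [0.6224 0.1964]
```

View pics/c5.png

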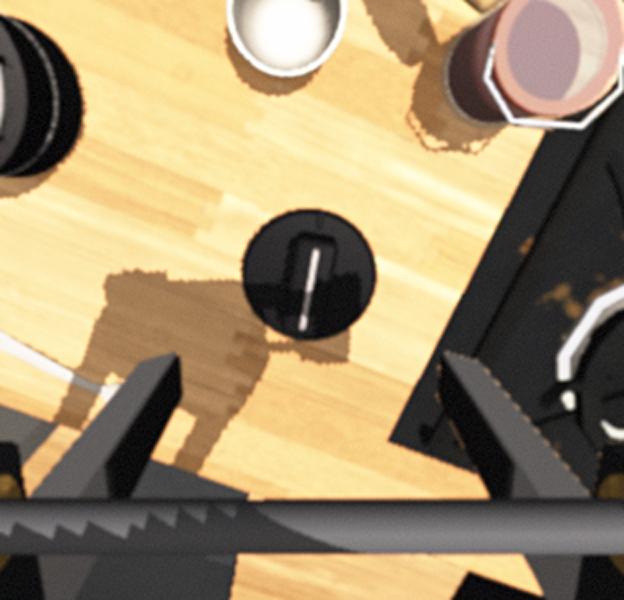

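The lid is centred near (309,273) in this crop, with its bar stripe running from (315,250) to (303,328).

Run:
```python
from h import *
m=robot.camera_model('wrist')
f=lambda x,y,z:px2w(m,100+x/2,40+y/2,z)
a,b=f(303,328,.057),f(315,250,.057); print(a,b,np.arctan2(*(b-a)[[1,0]]),np.linalg.norm(b-a))
# flange disc outline: dark blob
im=cv2.imread('pics/w4.png'); 
for l,r,t,bm in [(243,376,209,340)]:
    c=[f(l,273,.022),f(r,273,.022),f(309,t,.022),f(309,bm,.022)]; print((c[0]+c[1])/2,(c[2]+c[3])/2,np.linalg.norm(c[0]-c[1]),np.linalg.norm(c[2]-c[3]))
```

```text
[ 0.56932253 -0.03413362  0.057     ] [ 0.61751154 -0.02197622  0.057     ] 0.2471286766657786 0.049698914055600514
[ 0.59592806 -0.02743215  0.022     ] [ 0.59340962 -0.02812126  0.022     ] 0.08946132483862981 0.09048994781449882
```

Emit:
play_rows(
  translation=[
    [-0.03,0,0],
    [0,0,0.4],
    [0,0,0.8],
    [0,0,0.8],
    [0,0,0.8],
    [0,0,0.6],
    [0,0,0.4],
    [0,0,0.22],
  ],
  twist=[
    [0,0,0.7],
    [0,0,0.77],
    [0,0,0],
    [0,0,0],
    [0,0,0],
    [0,0,0],
    [0,0,0],
    [0,0,0],
  ],
  gripper=[1,1,1,1,1,1,1,1],
)

```text
time: 11.8
tool_pos: [0.5934, -0.0288, 0.2266]
ee_rot: [-3.14, 0.004, 0.247]
wrist_force: [-0.5, -0.3, 0.7]
width: 0.0941
finger_force: 0.0
```

Emit:
play_rows(
  translation=[
    [0,0,0],
    [0,0,0],
    [0,0,0],
    [0,0,0],
    [0,0,0],
    [0,0,0],
    [0,0,0],
    [0,0,0],
  ],
  twist=[
    [0,0,0],
    [0,0,0],
    [0,0,0],
    [0,0,0],
    [0,0,0],
    [0,0,0],
    [0,0,0],
    [0,0,0],
  ],
  gripper=[-0.1,-0.3,-0.6,-1,-1,-1,-1,-1],
)

```text
time: 12.6
tool_pos: [0.5941, -0.0289, 0.2291]
ee_rot: [3.141, -0.0, 0.247]
wrist_force: [-0.6, 1.2, -0.0]
width: 0.0336
finger_force: 0.0
```

Emit:
play_rows(
  translation=[
    [0,0,0],
    [0,0,0],
    [0,0,0],
    [0,0,-0.4],
    [0,0,-0.9],
    [0,0,-1],
    [0,0,-1],
    [0,0,-0.9],
  ],
  twist=[
    [0,0,0],
    [0,0,0],
    [0,0,0],
    [0,0,0],
    [0,0,0],
    [0,0,0],
    [0,0,0],
    [0,0,0],
  ],
  gripper=[-1,-1,-1,-1,-1,-1,-1,-1],
)

```text
time: 13.4
tool_pos: [0.594, -0.0289, 0.3984]
ee_rot: [3.141, 0.0, 0.247]
wrist_force: [-0.5, 0.3, -2.3]
width: 0.0255
finger_force: 29.9
```

```bash
python3 - <<'E'
from h import *
o=robot.get_obs();print(o['tool_pos'],o['ee_rot'],o['width'],o['finger_force'],o['wrist_force'])
a,m=snap('side','s5.png'); print(robot.spot_point('lid_grip','side')[:1],robot.spot_point('lid','side')[:1])
E
python3 mv.py 0.6224 0.1964 0.395 2.83
```

```text
[ 0.59395931 -0.02888728  0.39836088] [3.14132698e+00 1.88827623e-04 2.46665968e-01] 0.025479539323521334 29.851506650447845 [-0.48614245  0.32292196 -2.3043589 ]
[{'centre': [0.5958, -0.0291, 0.2121], 'score': 0.57}] [{'centre': [0.5939, -0.0282, 0.1721], 'score': 0.68}]
shift units [ 2.054 -5.292  0.123] twist units [ 8.5000e-02  1.3000e-02 -2.5833e+01] t 13.55 pos [ 0.5944 -0.0289  0.4   ] rot [ 3.139 -0.006  0.247]
```

Emit:
play_rows(
  translation=[
    [0.34,-0.88,0],
    [0.34,-0.88,0],
    [0.34,-0.88,0],
    [0.34,-0.88,0],
    [0.34,-0.88,0],
    [0.34,-0.88,0],
    [0,0,0],
    [0,0,0],
  ],
  twist=[
    [0,0,0],
    [0,0,0],
    [0,0,0],
    [0,0,0],
    [0,0,0],
    [0,0,0],
    [0,0,-1],
    [0,0,-1],
  ],
  gripper=[-1,-1,-1,-1,-1,-1,-1,-1],
)

```text
time: 14.35
tool_pos: [0.6214, 0.1975, 0.3923]
ee_rot: [-3.14, 0.007, 0.453]
wrist_force: [-0.6, 0.7, -2.0]
width: 0.0257
finger_force: 29.9
```

Emit:
play_rows(
  translation=[
    [0,0,0],
    [0,0,0],
    [0,0,0],
    [0,0,0],
    [0,0,0],
    [0,0,0],
    [0,0,0],
    [0,0,0],
  ],
  twist=[
    [0,0,-1],
    [0,0,-1],
    [0,0,-1],
    [0,0,-1],
    [0,0,-1],
    [0,0,-1],
    [0,0,-1],
    [0,0,-1],
  ],
  gripper=[-1,-1,-1,-1,-1,-1,-1,-1],
)

```text
time: 15.15
tool_pos: [0.6216, 0.1958, 0.3926]
ee_rot: [-3.136, 0.004, 1.251]
wrist_force: [0.4, 1.0, -2.2]
width: 0.0255
finger_force: 29.9
```

Emit:
play_rows(
  translation=[
    [0,0,0],
    [0,0,0],
    [0,0,0],
    [0,0,0],
    [0,0,0],
    [0,0,0],
    [0,0,0],
    [0,0,0],
  ],
  twist=[
    [0,0,-1],
    [0,0,-1],
    [0,0,-1],
    [0,0,-1],
    [0,0,-1],
    [0,0,-1],
    [0,0,-1],
    [0,0,-1],
  ],
  gripper=[-1,-1,-1,-1,-1,-1,-1,-1],
)

```text
time: 15.95
tool_pos: [0.6215, 0.1958, 0.3927]
ee_rot: [-3.135, -0.001, 2.051]
wrist_force: [0.6, -0.4, -1.6]
width: 0.0256
finger_force: 29.9
```

Emit:
play_rows(
  translation=[
    [0,0,0],
    [0,0,0],
    [0,0,0],
    [0,0,0],
    [0,0,0],
    [0,0,0],
    [0,0,0],
    [0,0,0],
  ],
  twist=[
    [0,0,-1],
    [0,0,-1],
    [0,0,-1],
    [0,0,-1],
    [0,0,-1],
    [0,0,-1],
    [0,0,-1],
    [0,0,-0.8],
  ],
  gripper=[-1,-1,-1,-1,-1,-1,-1,-1],
)

```text
time: 16.75
tool_pos: [0.6216, 0.1958, 0.3927]
ee_rot: [-3.138, -0.006, 2.83]
wrist_force: [-0.1, -0.3, -2.9]
width: 0.0259
finger_force: 29.9
```

```bash
python3 - <<'E'
from h import *
np.set_printoptions(precision=4,suppress=True)
a,_=snap('side','s6.png'); g=[robot.spot_point(n,'side')[:1] for n in('lid_grip','lid','mouth')]
o=robot.get_obs();print(o['tool_pos'],o['ee_rot'],o['width'],o['wrist_force']);b,m=snap('wrist','w6.png'); print(g,[robot.spot_point(n,'wrist')[:1] for n in('lid_grip','lid','mouth')])
c=np.hstack([cv2.resize(a[60:260,110:280],(340,400),interpolation=cv2.INTER_CUBIC),cv2.resize(b[:,:],(460,400))])
cv2.imwrite('pics/c6.png',c[:,:,::-1])
E
python3 mv.py 0.6224 0.1964 0.395 2.83
```

```text
[0.6216 0.1958 0.3942] [-3.1391 -0.0037  2.8251] 0.02553974085916695 [-0.4843  0.7488 -3.1221]
[[{'centre': [0.6256, 0.1933, 0.2063], 'score': 0.76}], [{'centre': [0.622, 0.1965, 0.1636], 'score': 0.65}], [{'centre': [0.6241, 0.1937, 0.1053], 'score': 0.92}]] [[{'centre': [0.625, 0.1965, 0.2066], 'score': 0.95}], [{'centre': [0.6176, 0.1917, 0.1649], 'score': 0.6}], []]
shift units [-0.013  0.018  0.035] twist units [-0.006 -0.008 -0.039] t 17.15 pos [0.6217 0.1959 0.3964] rot [-3.141e+00 -1.000e-03  2.826e+00]
```

View pics/c6.png

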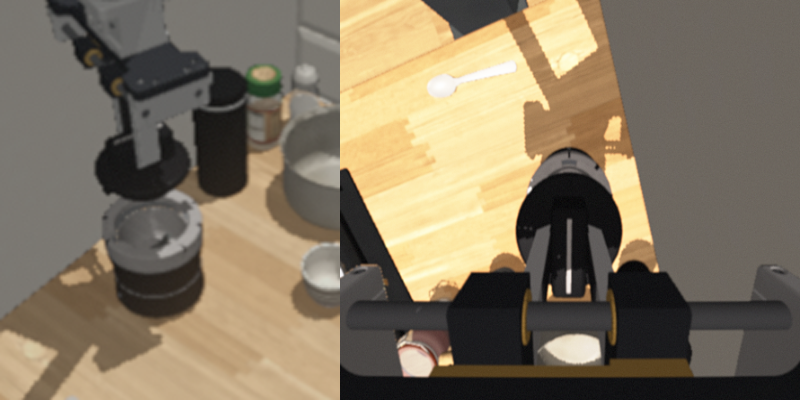

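Run:
```python
from h import *
np.set_printoptions(precision=4,suppress=True)
o=robot.get_obs(); m=robot.camera_model('wrist'); T=R.from_euler('xyz',o['ee_rot'])
im=cv2.imread('pics/w6.png').astype(int).sum(2)
print(im[150:185,256],)
row=im[215]; print(row[185:330])
for v in (163,165,167): print(T.inv().apply(px2w(m,255,v,.1837)-o['tool_pos']))
```

```text
[275 312 321 307 263 254 267 297 313 298 247 256 331 344 304 207  81  42
  46  49  55  50  57  51  48  44  44  40  47  53  58  34  54  47  66]
[645 642 651 651 656 658 656 654 651 638 529 262  80  38  48  52  47  48
  56  51  37  52  53  62  56  57  44  60  41  59  55  44  48  50  56  41
  56  45  54  42  38  46  60  36  63  73 109 127 140  87  56  44  27  53
  55  58  54  65  44  50  57  49  45  48  47  41  57 185 323 368 363 336
 276 143  59  49  50  53  40  49  43  44  51  50  52  49  39  44  28  43
  66 114 120 101  67  65  58  44  43  49  43  50  42  43  51  49  62  46
  42  50  48  47  52  47  36  50  51  43  45  58  63  42  44  55  54  46
  34  96 288 533 635 653 647 653 645 641 640 640 643 642 647 645 642 640
 639]
[0.0451 0.0017 0.2127]
[0.0436 0.0017 0.2127]
[0.0421 0.0017 0.2127]
```

Emit:
play_rows(
  translation=[
    [0.01,0.02,0.3],
    [0,0,0.4],
    [0,0,0.4],
    [0,0,0.3],
    [0,0,0.12],
    [0,0,0],
    [0,0,0],
    [0,0,0],
  ],
  twist=[
    [0,0,0],
    [0,0,0],
    [0,0,0],
    [0,0,0],
    [0,0,0],
    [0,0,0],
    [0,0,0],
    [0,0,0],
  ],
  gripper=[-1,-1,-1,-1,-1,-1,-1,-1],
)

```text
time: 17.95
tool_pos: [0.6217, 0.1968, 0.3375]
ee_rot: [3.141, 0.002, 2.827]
wrist_force: [-0.5, 0.1, -1.1]
width: 0.0258
finger_force: 29.9
```

Emit:
play_rows(
  translation=[
    [0,0,0.06],
    [0,0,0.06],
    [0,0,0.06],
    [0,0,0],
  ],
  twist=[
    [0,0,0],
    [0,0,0],
    [0,0,0],
    [0,0,0],
  ],
  gripper=[-1,-1,-1,-1],
)

```text
time: 18.35
tool_pos: [0.6214, 0.1967, 0.3283]
ee_rot: [-3.141, -0.001, 2.827]
wrist_force: [0.1, 0.1, -2.6]
width: 0.0255
finger_force: 29.9
```

Emit:
play_rows(
  translation=[
    [0,0,0.06],
    [0,0,0.06],
    [0,0,0.06],
    [0,0,0.04],
    [0,0,0],
  ],
  twist=[
    [0,0,0],
    [0,0,0],
    [0,0,0],
    [0,0,0],
    [0,0,0],
  ],
  gripper=[-1,-1,-1,-1,-1],
)

```text
time: 18.85
tool_pos: [0.6215, 0.1968, 0.3198]
ee_rot: [-3.141, -0.001, 2.827]
wrist_force: [0.2, -0.2, -1.4]
width: 0.026
finger_force: 29.9
```

Emit:
play_rows(
  translation=[
    [0,0,0.04],
    [0,0,0.04],
    [0,0,0.02],
    [0,0,0],
  ],
  twist=[
    [0,0,0],
    [0,0,0],
    [0,0,0],
    [0,0,0],
  ],
  gripper=[-1,-1,-1,-1],
)

```text
time: 19.25
tool_pos: [0.6215, 0.1968, 0.318]
ee_rot: [3.141, 0.002, 2.827]
wrist_force: [-2.4, -0.2, 5.4]
width: 0.026
finger_force: 29.9
```

Run:
```python
from h import *
np.set_printoptions(precision=4,suppress=True)
for i in range(3):
    o=robot.get_obs();print(o['tool_pos'],o['ee_rot'],o['wrist_force'],o['wrist_torque'])
    a,_=snap('side','s7.png')
print(robot.spot_point('lid','side')[:1])
```

```text
[0.6215 0.1968 0.318 ] [3.1409 0.0016 2.8268] [-2.4364 -0.182   5.391 ] [-0.1572  0.3605 -0.0698]
[0.6214 0.1968 0.318 ] [3.1409 0.0016 2.8268] [-2.2515 -0.3382  5.3367] [-0.122   0.3332  0.0043]
[0.6215 0.1968 0.318 ] [3.1409 0.0016 2.8268] [-1.9577 -0.7528  5.361 ] [-0.1425  0.4133 -0.0689]
[{'centre': [0.6259, 0.1956, 0.0925], 'score': 0.71}]
```

Emit:
play_rows(
  translation=[
    [0,0,0],
    [0,0,0],
    [0,0,0],
    [0,0,0],
    [0,0,0],
    [0,0,0],
  ],
  twist=[
    [0,0,0.4],
    [0,0,0.5],
    [0,0,0.6],
    [0,0,0.6],
    [0,0,0.4],
    [0,0,0],
  ],
  gripper=[-1,-1,-1,-1,-1,-1],
)

```text
time: 20.05
tool_pos: [0.6215, 0.1966, 0.318]
ee_rot: [3.141, 0.002, 2.577]
wrist_force: [-2.1, -1.2, 5.3]
width: 0.0259
finger_force: 29.9
```

Run:
```python
from h import *
np.set_printoptions(precision=4,suppress=True)
o=robot.get_obs();print(o['tool_pos'],o['ee_rot'],o['wrist_force'],o['wrist_torque'],o['width'])
```

```text
[0.6215 0.1966 0.318 ] [3.1409 0.0019 2.5765] [-2.1226 -1.1639  5.2604] [-0.2598  0.308   0.174 ] 0.025917123113560783
```

Emit:
play_rows(
  translation=[
    [0,0,0],
    [0,0,0],
    [0,0,0],
    [0,0,0],
    [0,0,0],
    [0,0,0],
    [0,0,0],
    [0,0,0],
  ],
  twist=[
    [0,0,0.5],
    [0,0,0.7],
    [0,0,0.8],
    [0,0,0.8],
    [0,0,0.7],
    [0,0,0.5],
    [0,0,0.35],
    [0,0,0],
  ],
  gripper=[-1,-1,-1,-1,-1,-1,-1,-1],
)

```text
time: 20.85
tool_pos: [0.6217, 0.1966, 0.318]
ee_rot: [3.14, 0.002, 2.142]
wrist_force: [-1.2, -1.2, 5.3]
width: 0.0258
finger_force: 29.9
```

Run:
```python
from h import *
np.set_printoptions(precision=4,suppress=True)
o=robot.get_obs();print(o['tool_pos'],o['ee_rot'],o['wrist_force'],o['wrist_torque'],o['width'])
a,m=snap('wrist','w8.png'); np.savez('w8.npz',rv=m['rvec'],tv=m['tvec'])
s,_=snap('side','s8.png')
# expected mark positions on rim (lip r=50)
for ang in (-17.9,-57.9,-97.9,162.1,122.1,82.1):
    t=np.radians(ang);p=[.6224+.0498*np.cos(t),.1964+.0498*np.sin(t),.105];print(ang,proj(m,p))
c=np.hstack([cv2.resize(a[110:260,170:340],(453,400),interpolation=cv2.INTER_CUBIC),cv2.resize(s[140:220,150:220],(347,400),interpolation=cv2.INTER_CUBIC)])
cv2.imwrite('pics/c8.png',c[:,:,::-1])
```

```text
[0.6217 0.1966 0.318 ] [3.1397 0.0015 2.1419] [-1.1782 -1.1925  5.3384] [-0.2759  0.3348  0.208 ] 0.025841206120882497
-17.9 [291.2965 264.3556]
-57.9 [252.4703 276.3297]
-97.9 [213.838  263.6924]
162.1 [210.6479 173.1711]
122.1 [253.6748 158.0892]
82.1 [296.3159 174.0513]
```

View pics/c8.png

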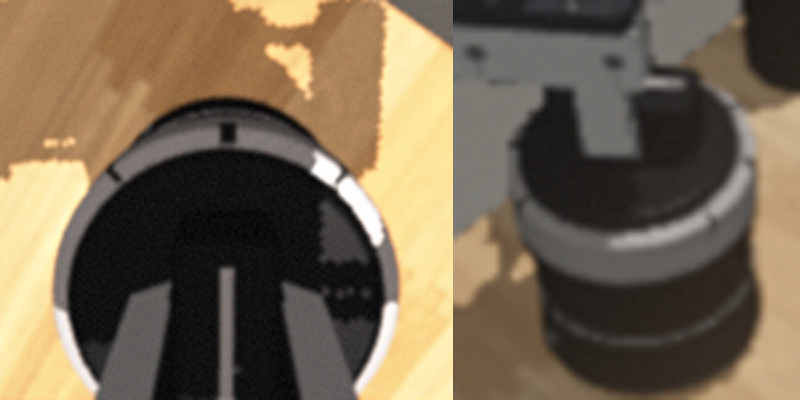

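The lid's stripe points straight at the thick pulse mark, both at about x=227 in the left crop, and the flange sits flush on the collar. I'll hold still for a moment to check, then hand in.

Emit:
play_rows(
  translation=[
    [0,0,0],
    [0,0,0],
    [0,0,0],
    [0,0,0],
    [0,0,0],
  ],
  twist=[
    [0,0,0.08],
    [0,0,0],
    [0,0,0],
    [0,0,0],
    [0,0,0],
  ],
  gripper=[-1,-1,-1,-1,-1],
)

```text
time: 21.45
tool_pos: [0.6217, 0.1966, 0.318]
ee_rot: [3.14, 0.002, 2.135]
wrist_force: [-1.4, -2.0, 5.1]
width: 0.0258
finger_force: 30.0
```

Run:
```python
from h import *
o=robot.get_obs();print(o['ee_rot'],o['wrist_torque'],o['finger_force'])
print(robot.close_job())
```

```text
[3.13972165e+00 1.57218824e-03 2.13471218e+00] [-0.24463893  0.34995589  0.3920514 ] 29.95842754840851
the job is handed in; nothing more can be done
None
```

The job is handed in at about 21.5 s: the spoon lies flat on the front strip, clear of the grinder, and the lid is seated and still gripped, held on the pulse mark short of the lock click; the cup and jar were not touched.

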